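# Release the ratchet and open the bench clamp

### The job

The sliding jaw of the ratchet clamp on the packing bench has been run up and must be opened for the next crate. Flip the pawl lever over so that its nose is out of the rack and it stays out, then push the sliding jaw all the way back to its end stop. Leave the pawl flipped out, and do not disturb the things standing around the clamp.

Things in the scene. Friction and masses are not known exactly. Their poses are not given: they have to be found in the camera images.
- clamp: Fixed grey beam of the bench clamp, 395 mm long, 70 mm wide, top 20 mm above the bench. The jaw slides along its x axis (horizontal); y across, z up. The origin is on the bench, on the beam's centre line; the beam spans x = -165 to +230 mm. A block-shaped fixed jaw (110 mm wide, top 105 mm above the bench) with its wooden face at x = +193 mm closes the +x end; the opening (back) end is -x. A toothed steel rack lies along the middle of the beam.
- jaw (a joint): Travel of the sliding jaw in m: 0 = fully back (open), with its carriage against the small end-stop block on the beam at the -x end; grows towards the fixed jaw, to 0.115. It slides with about 3 N of friction and stays where it is left. While the pawl is down it moves forward only: backward it goes at most about one 18 mm tooth before it locks.
- jaw_top (a point): Middle of the upper edge of the sliding jaw's flat wooden front face (the face that looks to the clamp's +x). It lies 102 mm above the bench; the face is 100 mm wide across the beam and reaches 75 mm down from here; the jaw plate is 26 mm thick (behind this point, towards -x) and its top is level. The pawl's pin is 85 mm behind this point (towards -x), 55 mm above the bench. The space in front of it, up to the fixed jaw, is empty.
- pawl (a joint): Angle of the pawl lever in rad about its pin, which runs across the sliding jaw's carriage. 0 = nose fully down in the rack (0 to about 0.2 when the nose rests on a tooth); grows as the lever's ball is pushed towards the clamp's +x; 0.95 = flipped right over, nose up, against its stop. It is over-centred by its own weight: below about 0.55 it falls back into the teeth, above about 0.68 it falls over to the stop and stays. It needs less than 1 N at the ball.
- pawl_ball (a point): Centre of the black ball (24 mm diameter) at the top of the pawl's steel tail (10 x 12 mm bar). It is 75 mm from the pin; it leans 0.45 rad from upright towards the clamp's -x when the nose is down and 0.5 rad towards +x when flipped over; 120 to 130 mm above the bench. Rides with the jaw.
- bin_mid (a point): Centre of an open blue stock bin, 160 x 100 x 75 mm, loose on the bench. Leave it alone.
- carton_mid (a point): Centre of a cardboard carton, 130 x 100 x 90 mm, loose on the bench. Leave it alone.
- jar_mid (a point): Centre of a clear jar with a grey cap, 64 mm diameter, 90 mm tall, loose on the bench. Leave it alone.

How it is judged:
By the outcome, as a careful person would: the job done as asked, in the order asked, and still so for the second after the job is handed in, with the robot touching nothing.
It also fails if it takes over 40 s, if anything falls off the work surface, if the arm or the gripper's body presses on something with over 40 N, if the wrist force passes 120 N, or if a joint passes its speed limit or range.

### The arm

A 7-joint arm with a two-finger parallel gripper is mounted at the origin on the work surface. World frame = base frame: x ahead of the robot, y to its left, z up, the work surface at z = 0. Lengths are in m, angles in rad, forces in N, time in s.
With the tool pointing down it reaches from about 0.4 to 0.85 m from the base axis. Payload 10.4 kg.
Tool frame: the origin (TCP) lies at the very end of the fingers, on their centre line; the grasp point (between the pads) lies 19 mm behind it (r.pinch_z is the distance from the TCP to the grasp point, in m); z points along the fingers, y is the direction in which the jaws open and shut (so a half turn about z gives the same grasp; the last joint's range is limited). The gripper opens to 87 mm and grips with 3 to 60 N. Pads are 19 mm wide; open, the fingers measure 117 mm over their backs; the gripper's body (75 mm by 190 mm) begins 51 mm behind the grasp point.
Start: joints at [1.213, 0.332, -0.065, 1.46, 0.022, 1.35, -0.088], TCP at [0.205, -0.59, 0.223] pointing down, gripper open.
Joint ranges: [-2.6, 2.6], [-0.5, 2.12], [-1.47, 1.34], [0.16, 2.42], [-1.27, 4.41], [0.06, 2.06], [-2.6, 2.6]. Speed limits (rad/s): [2.22, 2.22, 2.79, 2.79, 3.14, 3.14, 3.14].

### API

Orientations are given as a unit quaternion [w, x, y, z].
In Python, from bench import get_obs, cams, workorder, r gives the robot as it stands.
- The arm moves only by the tool arm_command, never from a script. Its argument "series" is a list of rows, each a list of 7 numbers: the gripper command: -1 is shut, 1 is fully open, values between are in proportion, then the shift along the tool's x, y, z in m, then the turn, a rotation vector about the tool's x, y, z in rad. In form: [[fingers, x, y, z, ax, ay, az], ...]. A call has exactly 8 rows; each row is the pose to reach, as a shift and turn from the pose commanded when the call began, along the tool's axes at that moment; what a row does not reach only later rows make up. A row lasts 1/10 s, in which the tool goes at most 50 mm and 8.59 degrees, less where a joint would pass 70% of its speed; a pose out of reach is approached as far as the arm can. A call with a gripper value outside its range is refused whole. The fingers move at their own pace and stop on an object; the grip force is fixed at half the most. Time passes only in rows, so rows that repeat a pose let the fingers close, or fill a call up. It gives the time, the measured TCP pose, the force and the opening at its end, in the units of the state.
- get_obs(): the state, without advancing time (a new reading comes with each control period).
- cams.capture(name): name is "scene" or "top" or "wrist"; returns the picture (420x560x3 uint8, red, green, blue); there is no depth.
- cams.get_calibration(name): a dict with "K" (3x3 intrinsics, pixels), "camera_from_world" (4x4, takes a point from world to camera coordinates). Camera axes: x right, y down, z forward; pixel columns grow to the right and rows downward; lengths in m; the calibration is good to about 2 mm. A picture is of the moment at which its call begins: read the wrist's pose just before it. get_calibration takes no time and is no camera call; for the wrist camera it gives the pose at the moment of the call.
- workorder.job_done(): hands the job in, once; it reports no verdict.
Trained networks look in the newest picture that a camera, given by its name, has taken for a name from the list of things; names that differ only in an ending like _2 or _b are one class to them, and where a whole thing is asked for, a point or a joint stands for the part that bears it (a point fixed in the world has none). Each returns a list of dicts, best first, with "score" (0 to 1); they miss things now and then, are a little off and sometimes report something else, mostly with a low value. They report only what shows in the picture. A call takes as long as a camera call.
- cams.boxes_of(query, camera): "bbox" ([centre column, centre row, width, height] in pixels, round what is visible of it).
- cams.pinpoint(query, camera): "xy" ([column, row] in pixels: a listed point, or the origin of a listed thing).
The state is a dict: "clock": time; "q": joint angles; "qvel": joint speeds; "tau": joint torques, N m; "tool_pos": TCP position; "tool_rot": TCP orientation; "ft_force": force on the tool from outside, world axes, zero at the start; "torque": the same for the moment, N m; "grip_width": finger opening in m.
Only numpy, scipy, OpenCV 4.12 (cv2) and the standard library are available. Lean on these libraries where they do the work, as an engineer would, in place of code of your own. Each camera call takes 0.05 s, during which the arm holds its last target.

## Working session

There is one attempt and no reset: what is moved stays moved. The work goes in short steps, Python scripts to look and compute and a tool call to move; the robot and the scene stay as the last step left them, time stands still between calls to the robot, and variables do not carry over. Pictures are saved under pics/ and viewed, and the job is handed in when it is done.

Besides the shell and the picture viewer there is one more tool, called after ">>>" as name(argument=value, ...) on one line, values as JSON. arm_command: Moves the arm, as the interface text tells. Its arguments: {"type":"object","properties":{"series":{"type":"array","items":{"type":"array","items":{"type":"number"}}}},"required":["series"]}

```bash
mkdir -p pics; ls; python3 - <<'E'
from bench import get_obs, cams, workorder, r
import cv2
for n in ("scene","top"):
    im=cams.capture(n); cv2.imwrite(f"pics/{n}0.png",im[:,:,::-1])
    for q in ("clamp","jaw_top","pawl_ball","bin_mid","carton_mid","jar_mid"):
        print(n,q,[(x["xy"],x["score"]) for x in cams.pinpoint(q,n)][:2])
o=get_obs();print(o)
E
```

```text
pics
scene clamp [([305.0, 222.8], 0.95)]
scene jaw_top [([317.3, 207.0], 0.91)]
scene pawl_ball [([293.9, 181.8], 0.59)]
scene bin_mid [([408.2, 294.4], 0.65)]
scene carton_mid [([219.7, 157.7], 0.77)]
scene jar_mid []
top clamp [([275.5, 235.8], 0.8)]
top jaw_top [([250.9, 236.3], 0.68)]
top pawl_ball [([296.1, 234.5], 0.44)]
top bin_mid [([114.2, 223.8], 0.71)]
top carton_mid []
top jar_mid [([300.6, 175.5], 0.85)]
{'clock': 0.7, 'q': array([ 1.21339375,  0.33218048, -0.0646982 ,  1.46007881,  0.02160047,
        1.34987008, -0.08851757]), 'qvel': array([ 0.00252313, -0.00030274, -0.00135074, -0.00040983, -0.00052087,
       -0.00052876,  0.00169746]), 'tau': array([ 4.85922112e-05, -6.22916150e+01,  2.43417086e-02, -3.90064931e+01,
       -6.12517353e-02,  3.15675186e-02,  1.01327618e-06]), 'tool_pos': array([ 0.20539583, -0.59033111,  0.22259785]), 'tool_rot': array([7.54157669e-05, 9.86022455e-01, 1.66612460e-01, 2.44487837e-05]), 'ft_force': array([-0.11796246, -0.69126968, -0.08533907]), 'torque': array([ 0.03602421,  0.00998501, -0.00916166]), 'grip_width': 0.08688030678442213}
```

View pics/scene0.png

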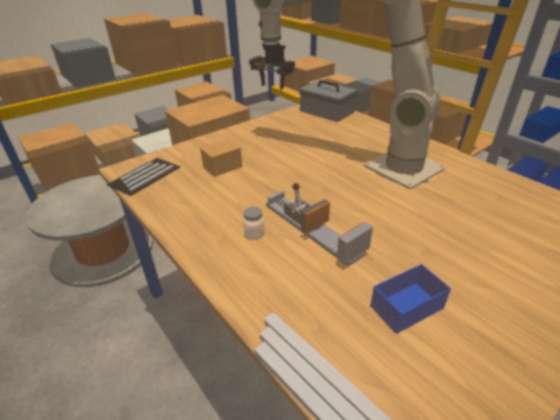

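View pics/top0.png

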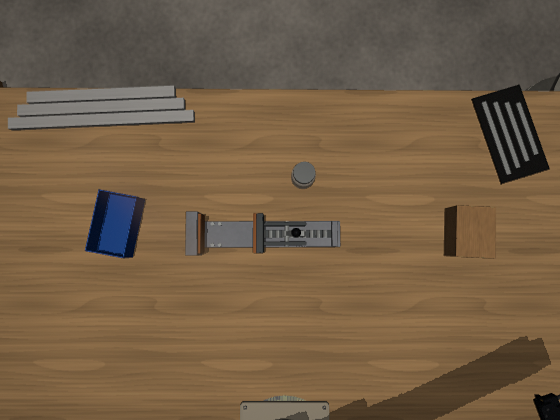

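The top view shows the clamp running along the image columns, with the fixed jaw left at (193,233), the sliding jaw at (259,233) and the black ball at (296,233). The jar is beyond the clamp at (304,175), the carton right at (470,232) and the bin left at (115,224). I'll triangulate next.

```bash
cat > h.py <<'E'
import numpy as np
from bench import cams
def onplane(n,px,z):
    c=cams.get_calibration(n);K=c["K"];T=c["camera_from_world"]
    R=T[:3,:3];t=T[:3,3];o=-R.T@t;d=R.T@np.linalg.inv(K)@np.array([*px,1.])
    return o+d*(z-o[2])/d[2]
def proj(n,p):
    c=cams.get_calibration(n);q=c["camera_from_world"]@np.array([*p,1.]);q=c["K"]@q[:3];return q[:2]/q[2]
E
python3 - <<'E'
from h import *
np.set_printoptions(precision=4,suppress=True)
for n,pts in {"top":dict(clamp=((275.5,235.8),0),jt=((250.9,236.3),.102),ball=((296.1,233.5),.123),bin=((114.2,223.8),.0375),jar=((303.5,174),.09),carton=((475,232),.09),beam_right_end_top=((340,222),.02),beam_right_end_bot=((340,247),.02),fixL=((186,211),.105),fixLb=((186,255),.105),fixR=((199,211),.105),jawplateT=((254,212),.102),jpB=((254,253),.102),jpR=((265,233),.102)),
 "scene":dict(clamp=((305,222.8),0),jt=((317.3,207),.102),ball=((295.5,186),.123))}.items():
    for k,(p,z) in pts.items(): print(n,k,onplane(n,p,z))
E
python3 - <<'E'
import cv2
im=cv2.imread("pics/top0.png")[160:290,170:360];cv2.imwrite("pics/topc.png",cv2.resize(im,None,fx=4.2,fy=4.2,interpolation=cv2.INTER_CUBIC))
im=cv2.imread("pics/scene0.png")[165:275,230:390];cv2.imwrite("pics/scenec.png",cv2.resize(im,None,fx=5,fy=5,interpolation=cv2.INTER_CUBIC))
E
```

```text
top clamp [0.5442 0.0245 0.    ]
top jt [0.5399 0.0848 0.102 ]
top ball [ 0.5466 -0.0263  0.123 ]
top bin [0.5728 0.446  0.0375]
top jar [ 0.6984 -0.0462  0.09  ]
top carton [ 0.5532 -0.4781  0.09  ]
top beam_right_end_top [ 0.5811 -0.1474  0.02  ]
top beam_right_end_bot [ 0.5146 -0.1469  0.02  ]
top fixL [0.6018 0.246  0.105 ]
top fixLb [0.4933 0.2437 0.105 ]
top fixR [0.602  0.2139 0.105 ]
top jawplateT [0.6003 0.0777 0.102 ]
top jpB [0.4987 0.0768 0.102 ]
top jpR [0.5482 0.05   0.102 ]
scene clamp [0.5439 0.0141 0.    ]
scene jt [0.5508 0.0759 0.102 ]
scene ball [ 0.5463 -0.0318  0.123 ]
```

View pics/topc.png

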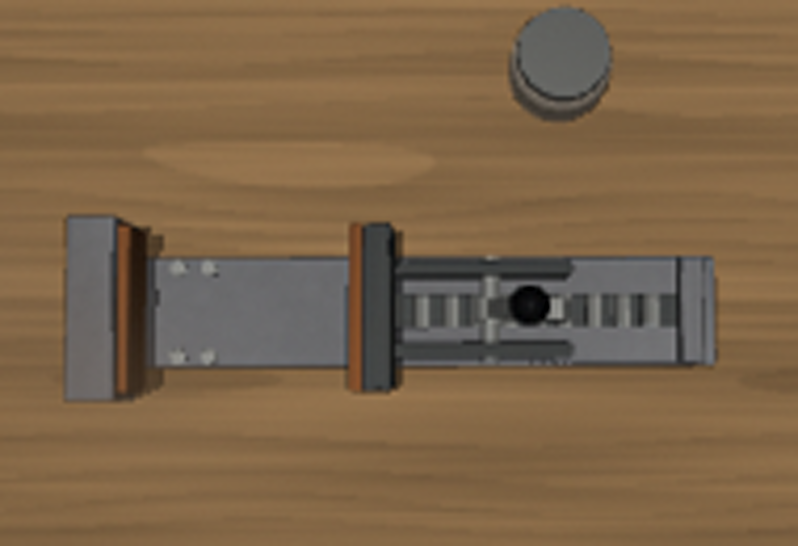

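View pics/scenec.png

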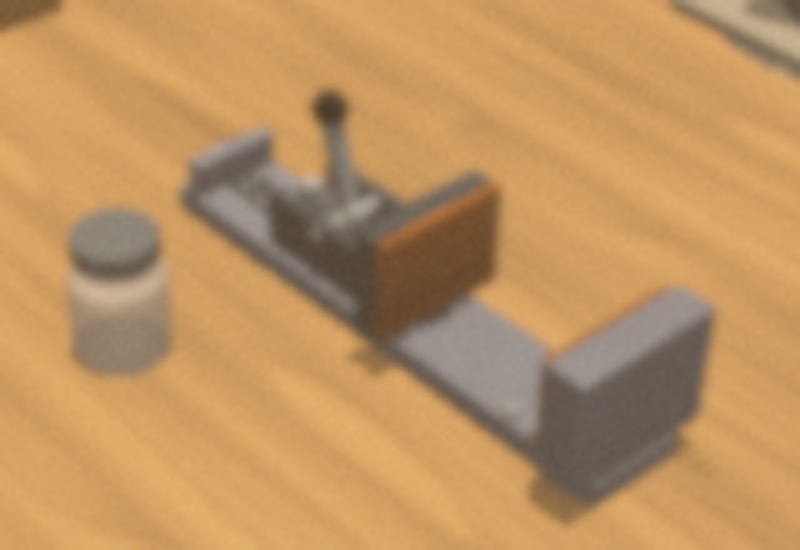

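Clamp +x points along world +y, with the centre line at x≈0.548, the pin at y≈-0.005 and the front face at y≈0.080. I'll move to the -y side of the ball, fingers shut and squared to the clamp.

>>> arm_command(series=[[-1,0.02,-0.015,0,0,0,0.04],[-1,0.05,-0.037,0,0,0,0.08],[-1,0.08,-0.06,0,0,0,0.125],[-1,0.115,-0.086,0,0,0,0.17],[-1,0.15,-0.112,0,0,0,0.21],[-1,0.185,-0.138,0,0,0,0.25],[-1,0.22,-0.164,0,0,0,0.295],[-1,0.25,-0.186,0,0,0,0.335]])

```text
clock: 1.5
tool_pos: [0.3816, -0.3303, 0.2229]
tool_rot: [0.0, 1.0, -0.0, 0.0]
ft_force: [0.5, -0.6, -0.2]
grip_width: 0.0312
```

>>> arm_command(series=[[-1,0.02,-0.03,0,0,0,0],[-1,0.045,-0.065,0,0,0,0],[-1,0.07,-0.1,0,0,0,0],[-1,0.095,-0.14,0,0,0,0],[-1,0.12,-0.18,0.005,0,0,0],[-1,0.145,-0.215,0.01,0,0,0],[-1,0.16,-0.237,0.02,0,0,0],[-1,0.167,-0.247,0.02,0,0,0]])

```text
clock: 2.3
tool_pos: [0.5479, -0.0825, 0.2014]
tool_rot: [-0.001, 1.0, 0.002, -0.001]
ft_force: [-0.3, -0.1, -0.5]
grip_width: 0.0008
```

```bash
python3 - <<'E'
from h import *
import cv2
from bench import get_obs
o=get_obs();print(o["tool_pos"],o["grip_width"])
for n in ("top","wrist","scene"):
    im=cams.capture(n); cv2.imwrite(f"pics/{n}1.png",im[:,:,::-1])
    for q in ("pawl_ball","jaw_top"): print(n,q,[(x["xy"],x["score"]) for x in cams.pinpoint(q,n)][:2])
im=cv2.imread("pics/scene1.png")[145:275,200:390];cv2.imwrite("pics/scene1c.png",cv2.resize(im,None,fx=4.2,fy=4.2,interpolation=cv2.INTER_CUBIC))
for q in [(0.548,-.028,.125),(0.548,.08,.102)]: print(proj("wrist",q))
E
```

```text
[ 0.54788977 -0.08247952  0.20144839] 0.000845445259290643
top pawl_ball []
top jaw_top [([250.6, 234.6], 0.78)]
wrist pawl_ball [([201.3, 214.1], 0.83)]
wrist jaw_top [([86.3, 205.4], 0.86), ([187.1, 181.8], 0.47)]
scene pawl_ball [([294.8, 183.4], 0.61)]
scene jaw_top [([319.0, 204.0], 0.88)]
[203.46360962 215.11787226]
[ 82.60499365 206.62202138]
```

View pics/wrist1.png

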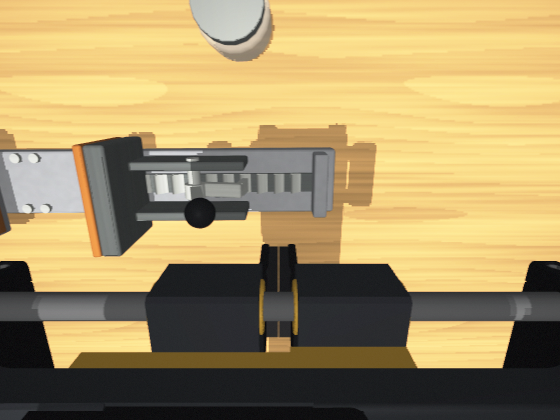

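View pics/scene1c.png

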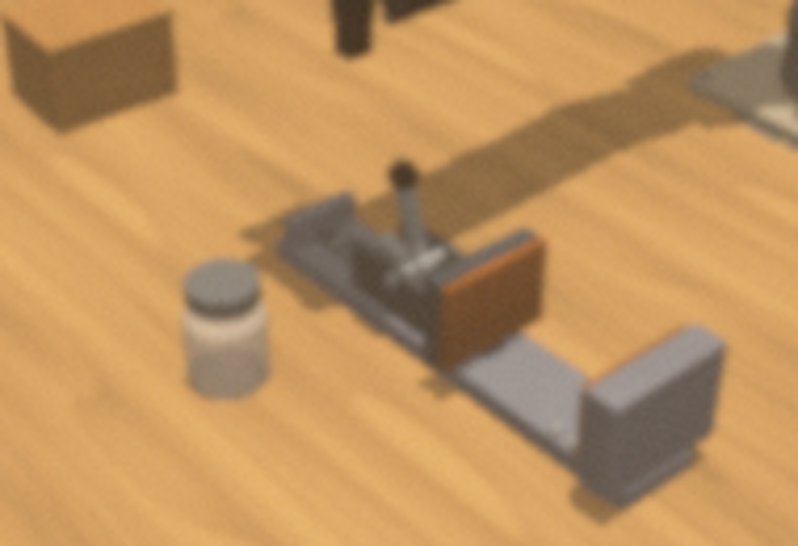

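The wrist view shows the ball at (200,213) and the jaw's orange face at (78..98,147..255). Both agree with my estimate within about 4 px. Next I'll lower behind the ball, then push it towards +y.

>>> arm_command(series=[[-1,0,0,0.02,0,0,0],[-1,0,0,0.05,0,0,0],[-1,0,0,0.075,0,0,0],[-1,0,0,0.087,0,0,0],[-1,0,0,0.087,0,0,0],[-1,0,-0.01,0.087,0,0,0],[-1,0,-0.02,0.087,0,0,0],[-1,0,-0.03,0.087,0,0,0]])

```text
clock: 3.55
tool_pos: [0.5481, -0.0541, 0.1168]
tool_rot: [0.0, 1.0, 0.0, 0.001]
ft_force: [-0.0, 0.5, -0.0]
grip_width: 0.0004
```

>>> arm_command(series=[[-1,0,-0.008,0,0,0,0],[-1,0,-0.016,0,0,0,0],[-1,0,-0.024,0,0,0,0],[-1,0,-0.032,0,0,0,0],[-1,0,-0.04,0,0,0,0],[-1,0,-0.047,0,0,0,0],[-1,0,-0.047,0,0,0,0],[-1,0,-0.047,0,0,0,0]])

```text
clock: 4.35
tool_pos: [0.5474, -0.0086, 0.1155]
tool_rot: [0.0, 1.0, -0.0, -0.0]
ft_force: [0.6, -0.6, -0.4]
grip_width: 0.0005
```

```bash
python3 - <<'E'
from h import *
import cv2
from bench import get_obs
o=get_obs();print(o["tool_pos"],o["ft_force"])
for n in ("wrist","scene"):
    im=cams.capture(n); cv2.imwrite(f"pics/{n}2.png",im[:,:,::-1])
    for q in ("pawl_ball","jaw_top"): print(n,q,[(x["xy"],x["score"]) for x in cams.pinpoint(q,n)][:2])
im=cv2.imread("pics/scene2.png")[145:275,200:390];cv2.imwrite("pics/scene2c.png",cv2.resize(im,None,fx=4.2,fy=4.2,interpolation=cv2.INTER_CUBIC))
for q in [(0.548,.031,.121),(0.548,.08,.102)]: print(proj("wrist",q),proj("scene",q))
E
```

```text
[ 0.54743555 -0.00859296  0.11547216] [ 0.63318465 -0.58121887 -0.40088441]
wrist pawl_ball [([201.1, 259.7], 0.81)]
wrist jaw_top [([130.3, 249.5], 0.58)]
scene pawl_ball [([317.1, 206.6], 0.64), ([308.5, 189.7], 0.63)]
scene jaw_top [([319.9, 207.6], 0.67)]
[204.43696089 265.49404625] [308.26167254 195.16054124]
[128.8671887  250.41342617] [318.90585126 207.25757671]
```

View pics/wrist2.png

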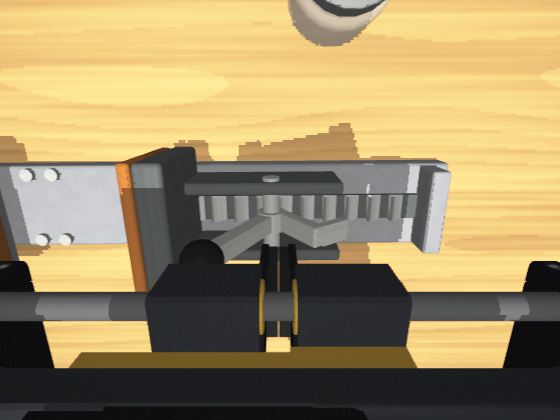

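View pics/scene2c.png

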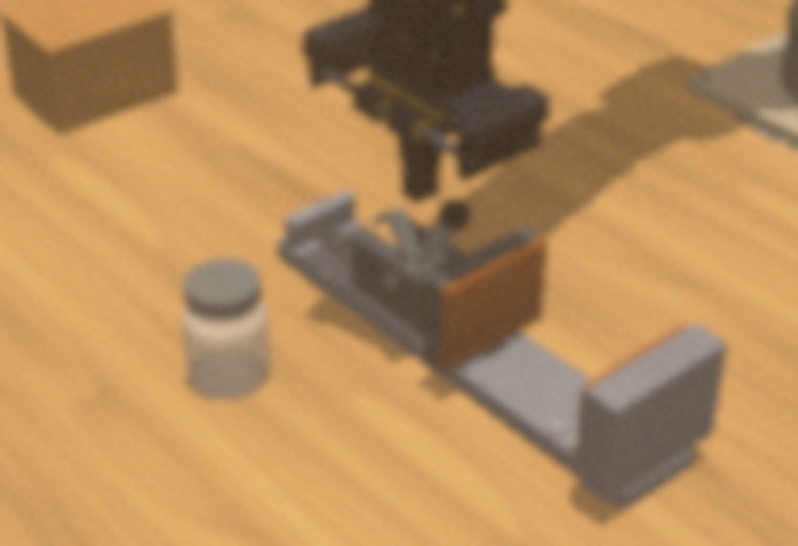

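The pawl is flipped right over: nose up at (330,230), ball at (201,258) against its predicted stop position, and the jaw hasn't moved. Now I'll lift, cross over the jaw, and come down in front of its face.

>>> arm_command(series=[[-1,0,0.01,-0.005,0,0,0],[-1,0,0.01,-0.035,0,0,0],[-1,0,0.005,-0.06,0,0,0],[-1,0,-0.02,-0.065,0,0,0],[-1,0,-0.06,-0.065,0,0,0],[-1,0,-0.1,-0.065,0,0,0],[-1,0,-0.13,-0.065,0,0,0],[-1,0,-0.135,-0.065,0,0,0]])

```text
clock: 5.45
tool_pos: [0.547, 0.1303, 0.1812]
tool_rot: [-0.001, 1.0, 0.002, 0.0]
ft_force: [-1.0, 0.5, 0.4]
grip_width: 0.0004
```

>>> arm_command(series=[[-1,0,0,0.02,0,0,0],[-1,0,0,0.05,0,0,0],[-1,0,0,0.08,0,0,0],[-1,0,0,0.097,0,0,0],[-1,0,0,0.099,0,0,0],[-1,0,0,0.099,0,0,0],[-1,0,0.01,0.099,0,0,0],[-1,0,0.02,0.099,0,0,0]])

```text
clock: 6.25
tool_pos: [0.5483, 0.1055, 0.0828]
tool_rot: [0.0, 1.0, -0.0, 0.001]
ft_force: [0.1, 0.0, 0.3]
grip_width: 0.0003
```

```bash
python3 - <<'E'
from h import *
import cv2
from bench import get_obs
o=get_obs();print(o["tool_pos"],o["ft_force"])
for n in ("wrist",):
    im=cams.capture(n); cv2.imwrite(f"pics/{n}3.png",im[:,:,::-1])
for q in [(0.548,.031,.121),(0.548,.08,.102)]: print(proj("wrist",q),proj("scene",q))
E
```

```text
[0.54826839 0.10553833 0.08277151] [0.08089474 0.02664698 0.31403338]
[442.5552523 302.2581246] [308.26167254 195.16054124]
[325.20123393 280.35429506] [318.90585126 207.25757671]
```

View pics/wrist3.png

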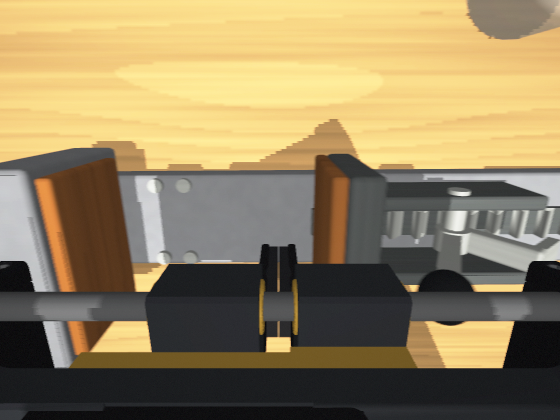

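The fingers at (278,270) stand about 1 cm in front of the jaw's orange face at (322,230), and the ball is still over. Now I'll push back.

>>> arm_command(series=[[-1,0,0.006,0,0,0,0],[-1,0,0.012,0,0,0,0],[-1,0,0.018,0,0,0,0],[-1,0,0.026,0,0,0,0],[-1,0,0.034,0,0,0,0],[-1,0,0.042,0,0,0,0],[-1,0,0.05,0,0,0,0],[-1,0,0.056,0,0,0,0]])

```text
clock: 7.1
tool_pos: [0.5478, 0.0495, 0.0817]
tool_rot: [0.0, 1.0, -0.0, 0.0]
ft_force: [2.2, 3.7, 0.6]
grip_width: 0.0002
```

```bash
python3 - <<'E'
from h import *
import cv2
from bench import get_obs
o=get_obs();print(o["tool_pos"],o["ft_force"])
for n in ("wrist","top"):
    im=cams.capture(n); cv2.imwrite(f"pics/{n}4.png",im[:,:,::-1])
E
```

```text
[0.54779562 0.04952426 0.08173034] [2.1596266  3.73788415 0.60357837]
```

View pics/wrist4.png

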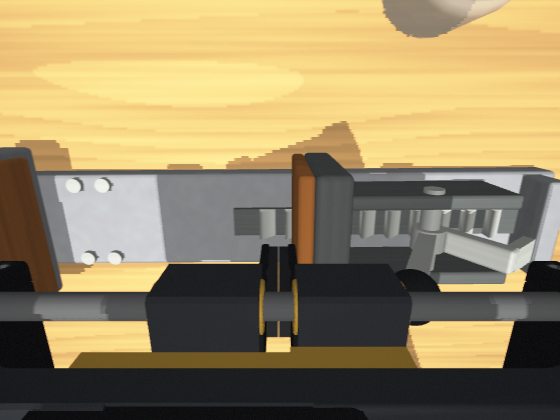

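The jaw is sliding at about 4 N with the nose still up at (520,258). The carriage is nearing the end stop, so I'll continue slowly.

>>> arm_command(series=[[-1,0,0.003,0,0,0,0],[-1,0,0.006,0,0,0,0],[-1,0,0.009,0,0,0,0],[-1,0,0.012,0,0,0,0],[-1,0,0.015,0,0,0,0],[-1,0,0.018,0,0,0,0],[-1,0,0.02,0,0,0,0],[-1,0,0.02,0,0,0,0]])

```text
clock: 8.0
tool_pos: [0.5474, 0.0298, 0.0815]
tool_rot: [0.0, 1.0, -0.0, -0.0]
ft_force: [-0.1, 1.7, 0.8]
grip_width: 0.0003
```

>>> arm_command(series=[[-1,0,0.002,0,0,0,0],[-1,0,0.004,0,0,0,0],[-1,0,0.006,0,0,0,0],[-1,0,0.008,0,0,0,0],[-1,0,0.01,0,0,0,0],[-1,0,0.011,0,0,0,0],[-1,0,0.012,0,0,0,0],[-1,0,0.012,0,0,0,0]])

```text
clock: 8.8
tool_pos: [0.5474, 0.0223, 0.0816]
tool_rot: [-0.002, 1.0, 0.001, 0.0]
ft_force: [0.8, 13.6, -2.7]
grip_width: 0.0004
```

```bash
python3 - <<'E'
from h import *
import cv2
from bench import get_obs
o=get_obs();print(o["tool_pos"],o["ft_force"])
for n in ("wrist","top"):
    im=cams.capture(n); cv2.imwrite(f"pics/{n}5.png",im[:,:,::-1])
E
```

```text
[0.54738684 0.02225096 0.08157507] [ 0.80034316 13.64720218 -2.65154436]
```

View pics/wrist5.png

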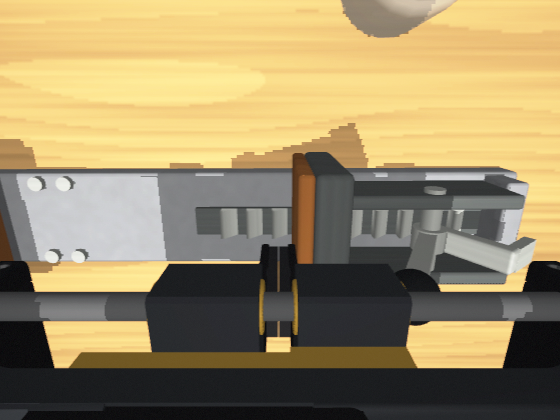

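The force rose to 13.6 N and the jaw stopped with the carriage at the end stop (about (520,195)). I'll push slightly more to confirm it is hard against the stop, then back off.

>>> arm_command(series=[[-1,0,0.001,0,0,0,0],[-1,0,0.002,0,0,0,0],[-1,0,0.003,0,0,0,0],[-1,0,0.003,0,0,0,0],[-1,0,0.003,0,0,0,0],[-1,0,0.003,0,0,0,0],[-1,0,0.003,0,0,0,0],[-1,0,0.003,0,0,0,0]])

```text
clock: 9.7
tool_pos: [0.5474, 0.0222, 0.0816]
tool_rot: [-0.004, 1.0, 0.003, 0.0]
ft_force: [1.0, 22.5, -4.6]
grip_width: 0.0001
```

>>> arm_command(series=[[-1,0,-0.006,0,0,0,0],[-1,0,-0.018,0,0,0,0],[-1,0,-0.03,0,0,0,0],[-1,0,-0.04,-0.01,0,0,0],[-1,0,-0.04,-0.04,0,0,0],[-1,0,-0.04,-0.08,0,0,0],[-1,0,-0.04,-0.12,0,0,0],[-1,0,-0.04,-0.15,0,0,0]])

```text
clock: 10.5
tool_pos: [0.5479, 0.0561, 0.2352]
tool_rot: [0.0, 1.0, 0.0, 0.001]
ft_force: [-0.2, -0.1, -0.6]
grip_width: 0.0005
```

>>> arm_command(series=[[-1,-0.02,-0.02,0,0,0,0],[-1,-0.04,-0.06,0,0,0,0],[-1,-0.06,-0.1,0,0,0,0],[-1,-0.08,-0.14,0,0,0,0],[-1,-0.1,-0.18,0,0,0,0],[-1,-0.1,-0.22,0,0,0,0],[-1,-0.1,-0.24,0,0,0,0],[-1,-0.1,-0.24,0,0,0,0]])

```text
clock: 11.3
tool_pos: [0.4461, 0.2991, 0.2324]
tool_rot: [-0.001, 1.0, 0.002, 0.0]
ft_force: [0.4, -1.0, -0.2]
grip_width: 0.0004
```

```bash
python3 - <<'E'
from h import *
import cv2
from bench import get_obs
o=get_obs();print(o["tool_pos"],o["ft_force"])
for n in ("scene","top"):
    im=cams.capture(n); cv2.imwrite(f"pics/{n}6.png",im[:,:,::-1])
    for q in ("pawl_ball","jaw_top"): print(n,q,[(x["xy"],x["score"]) for x in cams.pinpoint(q,n)][:2])
a=cv2.imread("pics/top6.png")[160:290,170:360];a=cv2.resize(a,None,fx=4.2,fy=4.2,interpolation=cv2.INTER_CUBIC);cv2.imwrite("pics/top6c.png",a)
a=cv2.imread("pics/scene6.png")[145:275,200:390];a=cv2.resize(a,None,fx=4.2,fy=4.2,interpolation=cv2.INTER_CUBIC);cv2.imwrite("pics/scene6c.png",a)
E
```

```text
[0.44608187 0.29907083 0.23235398] [ 0.42803317 -0.9867082  -0.20474919]
scene pawl_ball []
scene jaw_top [([303.1, 196.1], 0.95)]
top pawl_ball [([301.0, 236.1], 0.5)]
top jaw_top [([279.4, 237.0], 0.89)]
```

View pics/top6c.png

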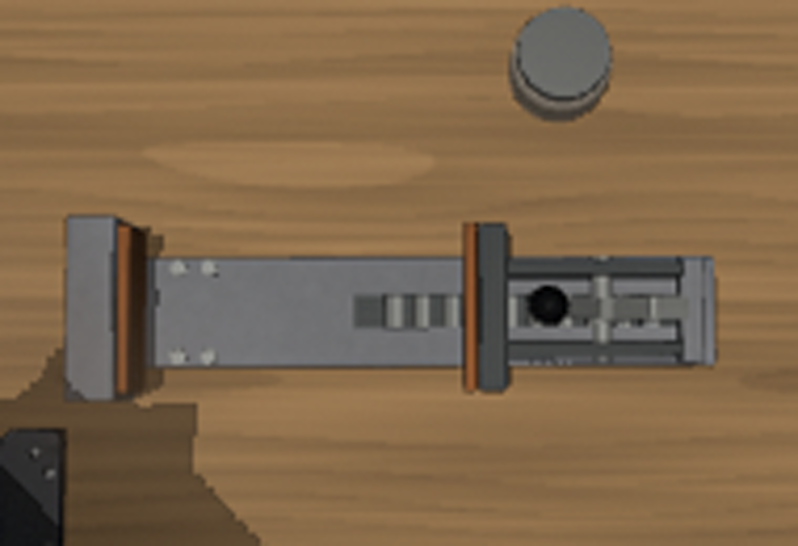

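View pics/scene6c.png

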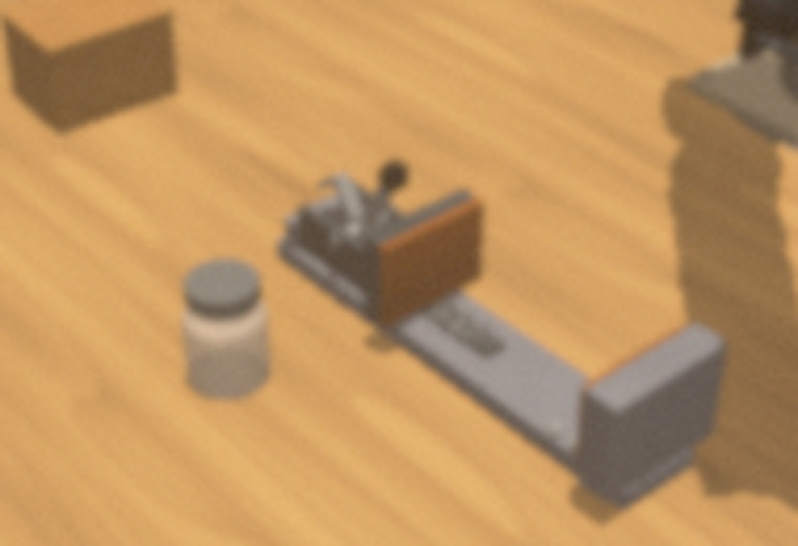

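View pics/top6.png

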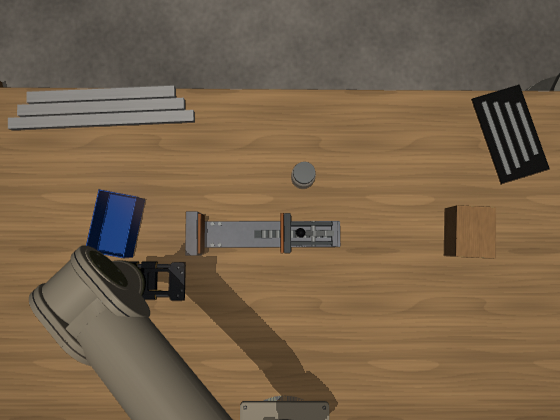

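The carriage is against the end stop (about (684,310) in the crop) and the ball is still over towards the jaw. The jar, carton and bin have not moved, and the arm is clear. I'm handing it in.

```bash
python3 -c "
from bench import workorder,get_obs
print(workorder.job_done(), get_obs()['clock'])"
```

```text
the job is handed in; nothing more can be done
the job is handed in; nothing more can be done
```

The clamp is open: I flipped the pawl lever over with the closed fingers, then pushed the sliding jaw back until it hit its end stop. The job was handed in at about 11.5 s of the 40 s allowed.

- **Pawl:** the last pictures show the nose up and the ball still leaning towards the jaw, so it stayed flipped out during the push.
- **Jaw:** it slid back at about 2–4 N. At the stop the force rose to 22.5 N at the wrist while the fingers stayed at the same position to 0.1 mm. The last top picture shows the carriage against the end-stop block.
- **Surroundings:** the jar, carton and bin are where they were at the start, and the arm was clear of everything.
- **Disagreement:** in the last check the network did not find the ball in the scene picture. It found it in the top picture with a score of only 0.5, so the pawl result rests on my own look at both pictures.

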